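Draw a fossil mount into line with a drift pin and bolt it

ROBOT

A 7-joint arm with a two-finger parallel gripper is mounted at the origin on the work surface. World frame = base frame: x ahead of the robot, y to its left, z up, the work surface at z = 0. Lengths are in mm, angles in rad, forces in N, time in s.
With the tool pointing down it reaches from about 350 to 900 mm from the base axis. Payload 7.2 kg.
Tool frame: the origin (TCP) lies on the centre line of the jaws, within the pads' length; the fingertips stand 8 mm ahead of it and the grasp point (between the pads) lies 11 mm behind it; z points along the fingers, y is the direction in which the jaws open and shut (so a half turn about z gives the same grasp; the last joint's range is limited). The gripper opens to 88 mm and grips with 3 to 60 N. Pads are 20 mm wide; open, the fingers measure 115 mm over their backs; the gripper's body (75 mm by 178 mm) begins 61 mm behind the grasp point.
Start: joints at [-1.259, 0.411, -0.013, 1.596, 0.006, 1.134, -0.082], TCP at [231.719, 580.461, 230.653] pointing down, gripper open.
Joint ranges: [-2.95, 2.95], [-0.29, 1.99], [-1.47, 1.44], [0.14, 2.54], [-1.03, 4.17], [0.13, 1.85], [-2.86, 2.86]. Speed limits (rad/s): [2.39, 2.39, 3.01, 3.01, 3.14, 3.14, 3.14].

INTERFACE

Orientations are given as a unit quaternion [x, y, z, w].
In Python, from plant import ctrl gives the robot as it stands. The module is installed in compiled form; this text tells all that it offers.
- The arm moves only by the tool apply_moves, never from a script. Its argument "motion" is a list of rows, each a list of 5 numbers: the shift along the world's x, y, z in mm, then the turn about the world's z in rad, then the opening, from -1 (shut) to 1 (fully open). A call has 1 to 20 rows; each row is the pose to reach, as a shift and turn from the pose commanded when the call began; what a row does not reach only later rows make up. A row lasts 1/8 s, in which the tool goes at most 62.5 mm and 10.7 degrees, less where a joint would pass 70% of its speed; a pose out of reach is approached as far as the arm can. A call with a gripper value outside its range is refused whole. The fingers move at their own pace and stop on an object; "force" is the grip in N (left out, the last holds). Time passes only in rows, so rows that repeat a pose let the fingers close. It gives the time, the measured TCP pose, the force and the opening at its end, in the units of the state.
- ctrl.state(): the state, without advancing time (a new reading comes with each control period).
- ctrl.read_camera(name): name is "scene" or "top" or "wrist"; returns (picture, depth): 480x640x3 uint8, blue, green, red; 480x640 float32, mm along the optical axis (not along the pixel's ray), 0 where there is no reading.
- ctrl.camera_info(name): a dict with "intrinsics" (3x3 intrinsics, pixels), "R" (3x3) and "t" (3): a world point X has camera coordinates R X + t; the wrist camera has in their place "tool_from_camera" (4x4, takes a point from camera to tool coordinates, whose origin is the TCP and whose axes are the flange's). Camera axes: x right, y down, z forward; pixel columns grow to the right and rows downward; lengths in mm; the calibration is good to about 2 mm. A picture is of the moment at which its call begins: read the wrist's pose just before it. camera_info takes no time and is no camera call.
- ctrl.sign_off(): hands the job in, once; it reports no verdict.
The state is a dict: "time_s": time; "qpos": joint angles; "dq": joint speeds; "effort": joint torques, N m; "ee_pos": TCP position; "orientation": TCP orientation; "ft_force": force on the tool from outside, world axes, zero at the start; "torque": the same for the moment, N m; "width": finger opening in mm.
Only numpy, scipy, OpenCV 4.12 (cv2) and the standard library are available. Lean on these libraries where they do the work, as an engineer would, in place of code of your own. Each camera call takes 0.05 s, during which the arm holds its last target.

TASK

The fossil's steel mounting plate sits a little out of place on its wooden stand, so their holes do not line up. Push the tapered drift pin (the taller, round-handled one in the rack) right down through the hole in the plate's narrow tongue end, until its collar is flat on the plate and the holes have been drawn into line, and leave it there; then put the bolt (six-sided head) through the hole in the wide end, fully home. Do not disturb the spray can, glue bottle and large loose stone.

Things in the scene. Friction and masses are not known exactly. Their poses are not given: they have to be found in the camera images.
- stand: Fixed dark wooden block, 120 mm (its x) by 250 mm (its y) by 60 mm high; origin at the centre of its underside. The plate lies on it. Two vertical holes of 24 mm diameter go right through it, on its y axis at y = +85 mm (tongue end) and y = -85 mm (wide end). Two aluminium keeper strips along the wide part reach 75 mm above the table.
- plate (a joint): Slide of the steel mounting plate along the stand's y, in m: 0 = its holes exactly over the stand's; positive = plate shifted towards the stand's +y. It starts 4.5 to 7.5 mm out (positive), moves freely between -9 and +9 mm against about 2 N of friction, and cannot lift or turn.
- stand_tongue_hole (a point): Axis of the stand's hole at the tongue end, at the height of the plate's top face (70 mm above the table); where the drift pin must end up. Axes as the stand's.
- stand_wide_hole (a point): Axis of the stand's hole at the wide end, at the height of the plate's top face (70 mm above the table); where the bolt must end up. Axes as the stand's.
- plate_tongue_hole (a point): Centre, on the top face, of the 24 mm hole in the plate's tongue end (+y end, tongue 56 mm wide; plate 10 mm thick). Moves with the plate.
- plate_wide_hole (a point): Centre, on the top face, of the 24 mm hole in the plate's wide end (-y end, 94 mm wide). Moves with the plate.
- rack_top (a point): Centre of the top face of the fixed plywood rack, 170 mm (its x) by 64 mm (its y) by 75 mm high. It has two 28 mm holes on its x axis, at x = -50 and +50 mm; the drift pin and the bolt hang in them by their collars, either one in either hole.
- drift_grip (a point): Drift pin, steel, 250 g or so: centre of its dark round handle (26 mm diameter, 60 mm tall). Its z is the pin's axis, up. The underside of its collar is 38 mm below this point, the tip 103 mm below.
- drift_collar (a point): Drift pin: centre of the underside of its collar (40 mm diameter, 8 mm thick). Below it a 23 mm diameter shank 25 mm long, then a taper 40 mm long down to a 4 mm tip.
- bolt_grip (a point): Bolt, steel, 200 g or so, smooth shank (it drops in, no turning): centre of its tall six-sided head (26 to 30 mm across, 46 mm tall). Its z is the bolt's axis, up. The underside of its collar is 29 mm below this point.
- bolt_collar (a point): Bolt: centre of the underside of its round collar (40 mm diameter, 6 mm thick). The 22 mm diameter shank goes 40 mm below it, its foot chamfered to 18 mm over the last 3 mm.
- can_mid (a point): Middle of a standing green spray can, 60 mm diameter, 170 mm tall. Leave alone.
- glue_mid (a point): Middle of a standing white glue bottle with a red cap, 52 mm diameter, 130 mm tall. Leave alone.
- stone_mid (a point): Middle of a loose grey stone, about 68 by 84 by 44 mm. Leave alone.
- specimen (a point): Top of the fossil stone fixed on the plate between the holes, 72 mm (stand's x) by 66 mm (stand's y), 109 mm above the table (the coiled fossil on it up to 113 mm). Gripping with the fingers closing along the stand's x keeps clear of it.
Mind the look-alikes: they are no part of the job. Leave any purple look-alike of the part that bears bolt_grip alone.

How it is judged (in metres and radians):
On the way, in this order (a step that is already met when the one before it is completed fails the run):
1. the drift pin is fully down in the tongue-end hole and has drawn the plate into line (z of drift_collar in the frame of stand_tongue_hole below 0.003 m and horizontal distance between drift_collar and stand_tongue_hole below 0.003 m and value of joint plate between -0.0025 and 0.0025 m), for 0.2 s.
2. with the drift pin still home, the bolt is fully down in the wide-end hole (z of bolt_collar in the frame of stand_wide_hole below 0.003 m and horizontal distance between bolt_collar and stand_wide_hole below 0.003 m and z of drift_collar in the frame of stand_tongue_hole below 0.003 m and horizontal distance between drift_collar and stand_tongue_hole below 0.003 m), for 0.2 s.
At the end, for the whole second after the job is handed in: The drift pin stands in the tongue-end hole and the bolt in the wide-end hole, each upright (within 0.06 rad), its collar within 3 mm of the plate's top face and within 3 mm of the stand's hole axis; the plate is within 2.5 mm of exact alignment (all of step 2 and angle between each of drift_collar, bolt_collar's own z axis and vertical below 0.06 rad and value of joint plate between -0.0025 and 0.0025 m); the robot touches nothing.
It fails at once if the spray can is moved more than 30 mm (distance of can_mid from where it was at the start of the episode above 0.03 m).
It fails at once if the glue bottle is moved more than 30 mm (distance of glue_mid from where it was at the start of the episode above 0.03 m).
It fails at once if the loose stone is moved more than 30 mm (distance of stone_mid from where it was at the start of the episode above 0.03 m).
It also fails if it takes over 67 s, if anything falls off the work surface, if the arm or the gripper's body presses on something with over 40 N, if the wrist force passes 120 N, or if a joint passes its speed limit or range.

## Working session

There is one attempt and no reset: what is moved stays moved. The work goes in short steps, Python scripts to look and compute and a tool call to move; the robot and the scene stay as the last step left them, time stands still between calls to the robot, and variables do not carry over. Pictures are saved under pics/ and viewed, and the job is handed in when it is done.

Besides the shell and the picture viewer there is one more tool, called after "Call:" in YAML: its name, and indented under it one key for each argument. apply_moves: Moves the arm, as the interface text tells. Its arguments: {"type":"object","properties":{"motion":{"type":"array","items":{"type":"array","items":{"type":"number"}}},"force":{"type":"number"}},"required":["motion"]}

```bash
mkdir -p pics; python3 - <<'E'
from plant import ctrl
import cv2, numpy as np, json
s=ctrl.state(); print(s)
for n in ("scene","top"):
    p,d=ctrl.read_camera(n); cv2.imwrite(f"pics/{n}0.png",p); np.save(f"{n}0.npy",d)
    i=ctrl.camera_info(n); print(n,i)
print(ctrl.camera_info("wrist"))
E
```

```text
{'time_s': 0.0, 'qpos': array([-1.25920099,  0.41186692, -0.01270581,  1.59705001,  0.00561423,
        1.13429448, -0.08219802]), 'dq': array([ 0.00010991,  0.00205651,  0.00070933,  0.00049201, -0.00130898,
       -0.00103046,  0.00145061]), 'effort': array([-4.24034015e-04, -5.87956059e+01,  6.41881060e-01, -2.91066492e+01,
       -5.37658576e-02,  1.84565334e-02,  1.35842683e-04]), 'ee_pos': array([231.56899569, 579.98362319, 229.82721189]), 'orientation': array([ 1.88745094e-01,  9.82025795e-01, -7.86840793e-04, -8.61844671e-05]), 'ft_force': array([-0.83497822, -0.9266433 ,  0.14501323]), 'torque': array([ 0.00275551,  0.04923736, -0.02520298]), 'width': 87.7322575320851}
scene {'intrinsics': array([[440.70137323,   0.        , 321.35032692],
       [  0.        , 440.70137323, 243.95043379],
       [  0.        ,   0.        ,   1.        ]]), 'R': array([[ 0.13786353,  0.99037184, -0.01254092],
       [ 0.5925109 , -0.09261284, -0.80022103],
       [-0.79367782,  0.10289066, -0.59957404]]), 't': array([-125.01694888, -262.37290193, 1589.50462339])}
top {'intrinsics': array([[
[... 188 characters left out ...]
.01684645],
       [-0.99880389,  0.00874897, -0.04810652],
       [ 0.04824556,  0.01644402, -0.99870014]]), 't': array([  57.72048983,  606.37035246, 1086.76043201])}
{'intrinsics': array([[367.45218173,   0.        , 316.27215175],
       [  0.        , 367.45218173, 236.51356441],
       [  0.        ,   0.        ,   1.        ]]), 'tool_from_camera': array([[-4.40905947e-04, -9.58317398e-01, -2.85705390e-01,
         7.81779138e+01],
       [ 9.99999250e-01, -7.49005206e-04,  9.69107038e-04,
        -1.81924694e-01],
       [-1.14270696e-03, -2.85704749e-01,  9.58317010e-01,
        -1.53771599e+02],
       [ 0.00000000e+00,  0.00000000e+00,  0.00000000e+00,
         1.00000000e+00]])}
```

View pics/scene0.png

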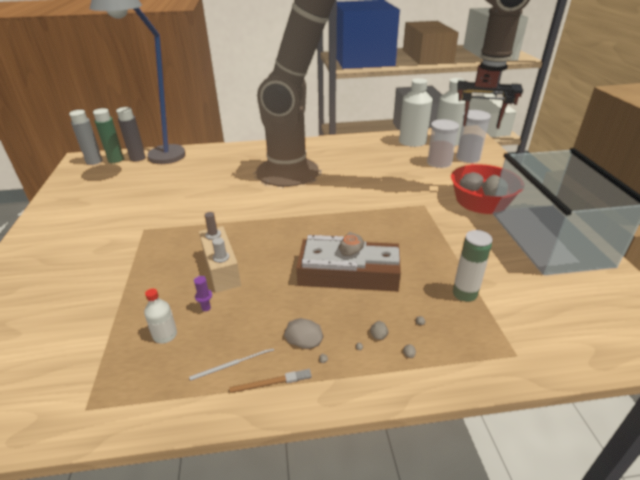

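View pics/top0.png

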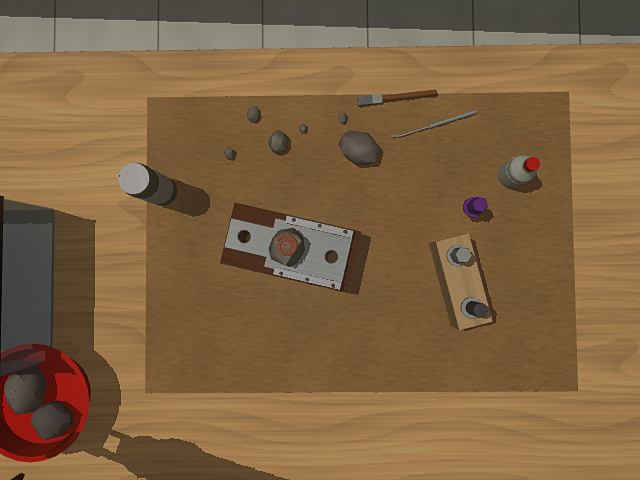

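The scene picture shows the rack with the dark round handle and the hex bolt, and the stand to its right. In the top picture the drift is at about (475,308), the bolt at (460,255), the tongue hole at (245,236) and the wide hole at (331,256). The purple decoy is at (476,207).

```bash
python3 - <<'E'
import cv2
p=cv2.imread('pics/top0.png')
a=cv2.resize(p[195:305,210:380],None,fx=4.5,fy=4.5,interpolation=cv2.INTER_CUBIC);cv2.imwrite('pics/a.png',a)
b=cv2.resize(p[225:340,420:510],None,fx=5,fy=5,interpolation=cv2.INTER_CUBIC);cv2.imwrite('pics/b.png',b)
E
```

```text
(no output)
```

View pics/a.png

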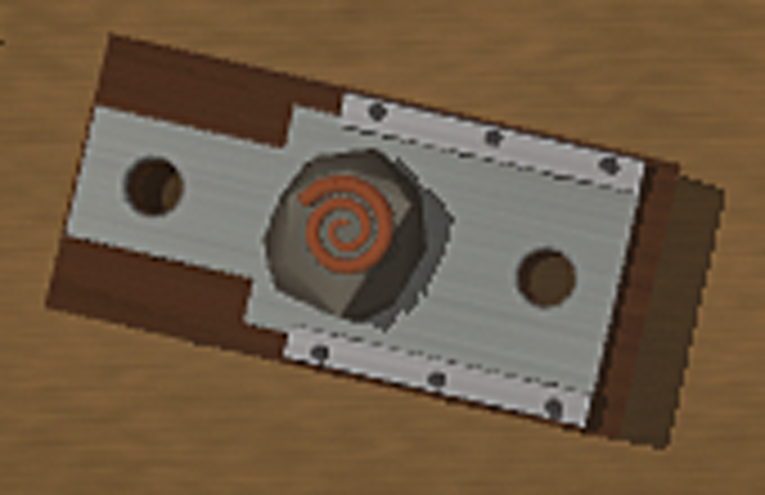

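View pics/b.png

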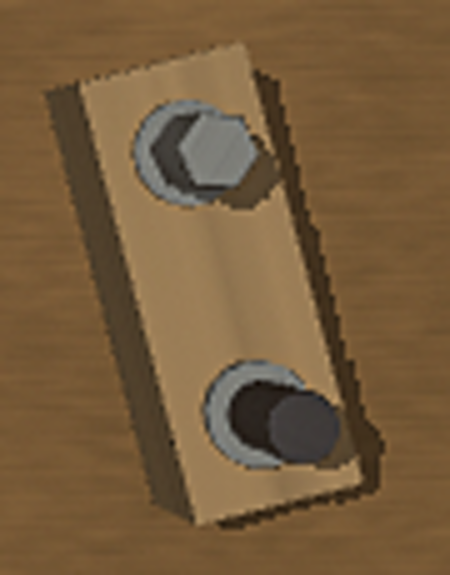

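```bash
cat > h.py <<'E'
import numpy as np, cv2
from plant import ctrl
def ray(name,u,v,z):
    i=ctrl.camera_info(name);K,R,t=i['intrinsics'],i['R'],i['t']
    d=R.T@np.linalg.solve(K,[u,v,1]);c=-R.T@t
    return c+d*(z-c[2])/d[2]
E
python3 - <<'E'
from h import *
import json
A=lambda x,y:(210+(x+.5)/4.5-.5,195+(y+.5)/4.5-.5)
B=lambda x,y:(420+(x+.5)/5-.5,225+(y+.5)/5-.5)
P={}
for n,uv,z in [('tongue',A(153,186),70),('wide',A(546,277),70),('TL',A(110,35),60),('BL',A(45,307),60),('TR',A(679,165),60),('keepTR',A(645,160),75),
 ('drift_top',B(304,426),143),('bolt_top',B(219,149),127),('drift_col',B(258,413),83),('bolt_col',B(187,153),81),('rTL',B(80,83),75),('rTR',B(243,43),75),('rBL',B(197,523),75),('rBR',B(360,482),75)]:
    P[n]=ray('top',*uv,z); print(n,P[n].round(1))
d=P['wide']-P['tongue'];print(np.linalg.norm(d),np.arctan2(d[1],d[0]))
for a,b in(('TL','TR'),('TL','BL'),('rTL','rTR'),('rTL','rBL'),('rTR','rBR')):
    e=P[b]-P[a];print(a,b,np.linalg.norm(e),np.arctan2(e[1],e[0]))
u=-d/np.linalg.norm(d)
mid=(P['TR']+P['BL'])/2
print('stand ctr',mid,'tongue',mid+85*u,'wide',mid-85*u, 'plate shift',(P['tongue']-mid)@u-85,(P['wide']-mid)@u+85)
print('rack ctr',(P['rTL']+P['rBR'])/2,(P['rTR']+P['rBL'])/2)
d=np.load('top0.npy');print(d[229,248],)
# top camera depth check of plate z
i=ctrl.camera_info('top')
for (uu,vv) in [(260,240),(315,245),(455,285)]:
    X=i['R'].T@(np.linalg.solve(i['intrinsics'],[uu,vv,1])*d[vv,uu]-i['t']);print(X)
E
```

```text
tongue [608.2 199.7  70. ]
wide [568.5  34.3  70. ]
TL [673.5 219.6  60. ]
BL [557.6 247.4  60. ]
TR [615.7 -22.6  60. ]
keepTR [617.   -7.6  75. ]
drift_top [ 472.  -225.2  143. ]
bolt_top [ 568.9 -201.5  127. ]
drift_col [ 471.8 -224.4   83. ]
bolt_col [ 568.2 -200.6   81. ]
rTL [ 594.9 -162.4   75. ]
rTR [ 609.4 -223.7   75. ]
rBL [ 430.6 -202.9   75. ]
rBR [ 445.4 -263.7   75. ]
170.13115088128862 -1.806481787795576
TL TR 249.03011169424278 -1.805072482599917
TL BL 119.15633422250787 2.9065287461137252
rTL rTR 62.94120508379353 -1.3383571965520207
rTL rBL 169.2537354753825 -2.899986461931966
rTR rBR 168.84252727113713 -2.90249982222927
stand ctr [586.67083617 112.37382359  60.        ] tongue [606.51914804 195.02395678  60.        ] wide [566.8225243  29.7236904  60.       ] plate shift 4.933228674472787 4.802077793184154
rack ctr [ 520.13502709 -213.05141302   75.        ] [ 519.98590279 -213.30668818   75.        ]
1046.536
[600.26548493 168.57572557  69.66375925]
[589.81201569  64.1985283   71.74127795]
[ 512.65752497 -197.14387346   74.86363929]
```

Vision gives the drift at (472,-225), the bolt at (568.6,-201.2), and the plate shifted by about 4.9 mm. I'll move above the drift with the jaws along the stand's x.

Call:
apply_moves:
  motion:
    - [60,-200,10,-0.4,1]
    - [120,-400,10,-0.8,1]
    - [180,-600,10,-1.2,1]
    - [240,-805,10,-1.427,1]
    - [240,-805,10,-1.427,1]
    - [240,-805,10,-1.427,1]
    - [240,-805,10,-1.427,1]
    - [240,-805,10,-1.427,1]
    - [240,-805,10,-1.427,1]
    - [240,-805,10,-1.427,1]
    - [240,-805,10,-1.427,1]
    - [240,-805,10,-1.427,1]
    - [240,-805,10,-1.427,1]
    - [240,-805,10,-1.427,1]
    - [240,-805,10,-1.427,1]
    - [240,-805,10,-1.427,1]
    - [240,-805,10,-1.427,1]
    - [240,-805,10,-1.427,1]
    - [240,-805,10,-1.427,1]
  force: 40

```text
time_s: 2.48
ee_pos: [471.8, -223.9, 240.8]
orientation: [0.785, 0.619, 0.0, -0.0]
ft_force: [0.0, -0.1, 1.1]
width: 87.4
```

```bash
cat >> h.py <<'E'
from scipy.spatial.transform import Rotation as Ro
def wsnap(f):
    s=ctrl.state();p,d=ctrl.read_camera('wrist');cv2.imwrite(f,p)
    T=np.eye(4);T[:3,:3]=Ro.from_quat(s['orientation']).as_matrix();T[:3,3]=s['ee_pos']
    W=T@ctrl.camera_info('wrist')['tool_from_camera'];np.savez(f+'.npz',W=W,d=d)
    a=T[:3,1];print(s['time_s'],s['ee_pos'].round(1),'jaw',np.arctan2(a[1],a[0]).round(4),'z',T[:3,2].round(4),s['ft_force'].round(1),s['width'].round(1),s['qpos'].round(2))
def wray(f,u,v,z):
    W=np.load(f+'.npz')['W'];K=ctrl.camera_info('wrist')['intrinsics']
    d=W[:3,:3]@np.linalg.solve(K,[u,v,1]);c=W[:3,3];return c+d*(z-c[2])/d[2]
E
python3 -c "
from h import *
wsnap('pics/w1.png')"
```

```text
Traceback (most recent call last):
  File "h.py", line 12, in wsnap
    a=T[:3,1];print(s['time_s'],s['ee_pos'].round(1),'jaw',np.arctan2(a[1],a[0]).round(4),'z',T[:3,2].round(4),s['ft_force'].round(1),s['width'].round(1),s['qpos'].round(2))
                                                                                                                                      ^^^^^^^^^^^^^^^^
AttributeError: 'float' object has no attribute 'round'
```

View pics/w1.png

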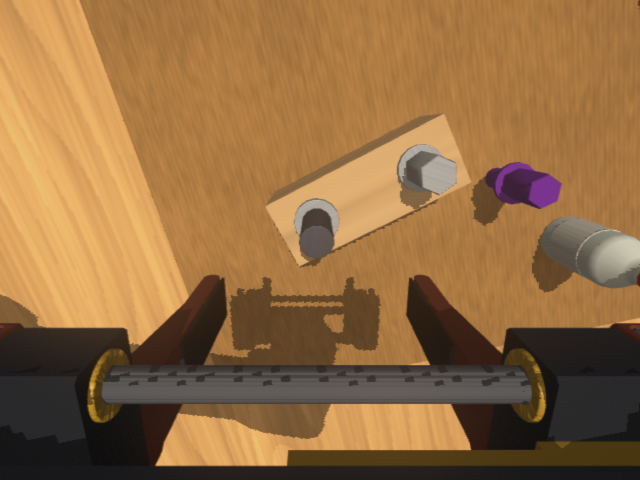

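The wrist picture shows the drift handle's top at about (317,241) and its collar around (317,219). The bolt head's top is at about (438,173), and the purple decoy is off to the right.

```bash
sed -i "s/s\['width'\].round(1)/round(s['width'],1)/" h.py; python3 -c "
from h import *
f='pics/w1.png'
print(ctrl.state()['ee_pos'])
print(wray(f,317,242,143),wray(f,317,220,83),wray(f,438,174,127))
p=cv2.imread(f);cv2.imwrite('pics/w1c.png',cv2.resize(p[100:280,250:480],None,fx=3.4,fy=3.3,interpolation=cv2.INTER_CUBIC))"
```

```text
[ 471.8475055  -224.07414761  240.80901431]
[ 472.54456301 -224.5797144   143.        ] [ 473.02056139 -223.28502261   83.        ] [ 568.51881628 -199.77286737  127.        ]
```

View pics/w1c.png

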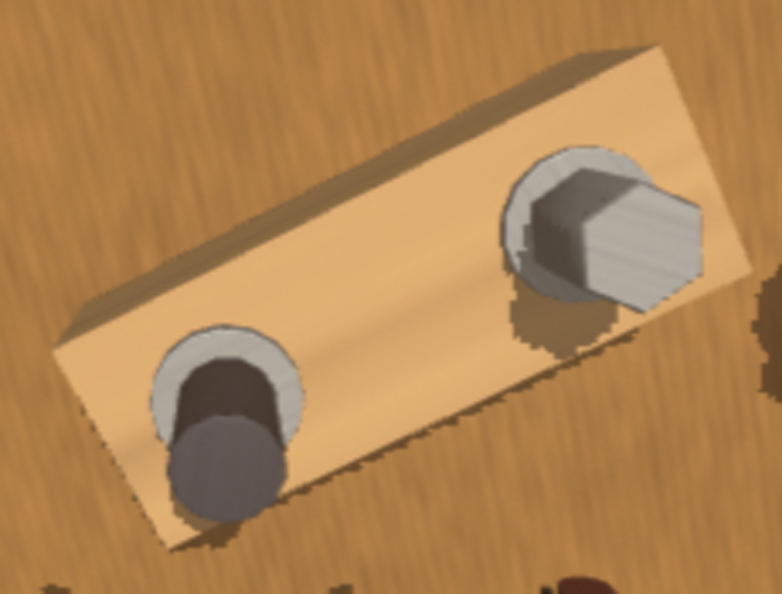

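Call:
apply_moves:
  motion:
    - [0.5,-0.9,-60,0,1]
    - [0.5,-0.9,-110,0,1]
    - [0.5,-0.9,-138,0,1]
    - [0.5,-0.9,-138,0,1]
    - [0.5,-0.9,-138,0,1]
    - [0.5,-0.9,-138,0,-1]
    - [0.5,-0.9,-138,0,-1]
    - [0.5,-0.9,-138,0,-1]
    - [0.5,-0.9,-138,0,-1]
    - [0.5,-0.9,-138,0,-1]
    - [0.5,-0.9,-138,0,-1]
    - [0.5,-0.9,-138,0,-1]
  force: 40

```text
time_s: 4.03
ee_pos: [472.1, -225.4, 102.6]
orientation: [0.785, 0.619, -0.0, -0.0]
ft_force: [-0.9, -0.1, 0.1]
width: 25.7
```

Call:
apply_moves:
  motion:
    - [0,0,50,0,-1]
    - [0,0,100,0,-1]
    - [0,0,135,0,-1]
    - [0,0,135,0,-1]
    - [20,60,135,0,-1]
    - [40,120,135,0,-1]
    - [58,180,135,0,-1]
    - [76,240,135,0,-1]
    - [95,300,135,0,-1]
    - [115,360,135,0,-1]
    - [134.4,420.2,135,0,-1]
    - [134.4,420.2,135,0,-1]
    - [134.4,420.2,95,0,-1]
    - [134.4,420.2,95,0,-1]
    - [134.4,420.2,95,0,-1]
    - [134.4,420.2,95,0,-1]

```text
time_s: 6.02
ee_pos: [607.3, 194.4, 198.9]
orientation: [0.786, 0.619, 0.001, 0.0]
ft_force: [0.2, -0.3, -2.7]
width: 25.4
```

```bash
python3 -c "
from h import *
wsnap('pics/w2.png')"
```

```text
6.025 [607.3 194.4 198.9] jaw -0.2367 z [ 1.7e-03  8.0e-04 -1.0e+00] [ 0.2 -0.3 -2.7] 25.4 [-0.85  0.52  0.67  1.64 -0.36  1.11 -0.31]
```

View pics/w2.png

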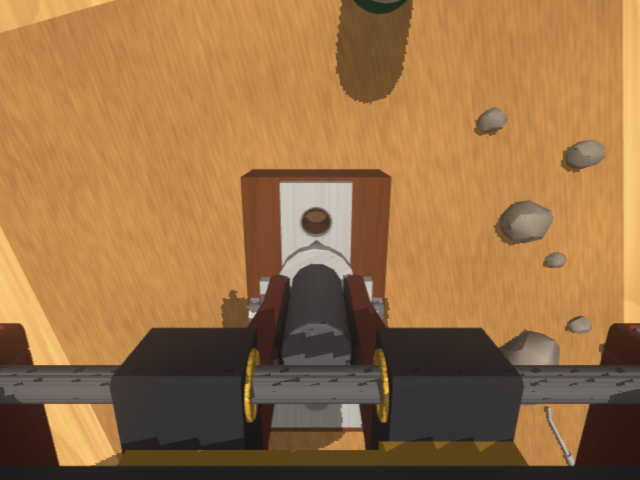

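The wrist view shows the tongue hole at about (316,221) and the stand's far end edge along the top at v≈177. The pin is upright between the fingers.

```bash
python3 -c "
from h import *
f='pics/w2.png'
p=cv2.imread(f);cv2.imwrite('pics/w2c.png',cv2.resize(p[160:270,235:400],None,fx=4.8,fy=4.8,interpolation=cv2.INTER_CUBIC))"
```

```text
(no output)
```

View pics/w2c.png

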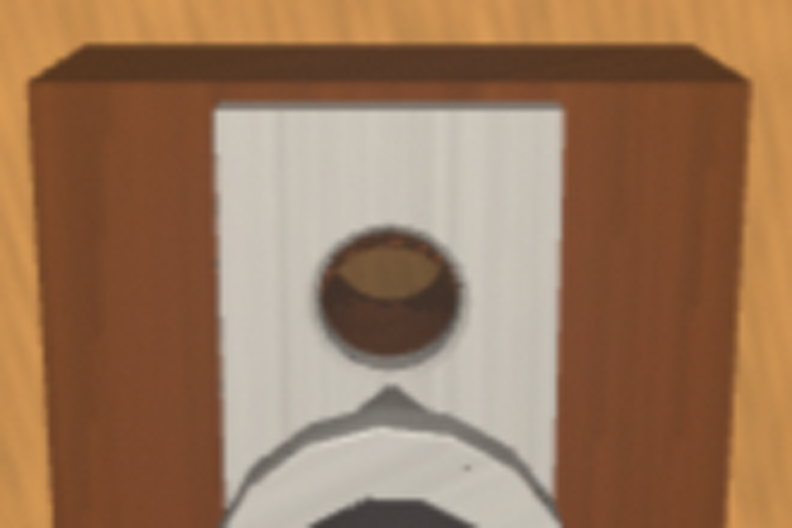

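```bash
python3 -c "
from h import *
f='pics/w2.png'
C=lambda x,y:(235+(x+.5)/4.8-.5,160+(y+.5)/4.8-.5)
h=wray(f,*C(390,297),70);l=wray(f,*C(30,81),60);r=wray(f,*C(750,81),60)
u=(r-l)/np.linalg.norm(r-l);m=(l+r)/2
y=np.array([-u[1],u[0],0]);y=y*np.sign(y[1])
print(h,l,r,np.linalg.norm(r-l),np.arctan2(u[1],u[0]))
print('stand hole',m-40*y,'shift',(h-m)@y+40)
"
```

```text
[609.10986217 201.0947901   70.        ] [559.41218001 248.3399197   60.        ] [674.97338497 220.38134139  60.        ] 118.89522359371179 -0.23737606402340455
stand hole [607.7866592  195.48229667  60.        ] shift 5.766265090121358
```

Call:
apply_moves:
  motion:
    - [0,0.8,-20,0,-1]
    - [0,0.8,-40,0,-1]
    - [0,0.8,-50,0,-1]
    - [0,0.8,-60,0,-1]
    - [0,0.8,-65,0,-1]
    - [0,0.8,-70,0,-1]
    - [0,0.8,-70,0,-1]
    - [0,0.8,-70,0,-1]

```text
time_s: 7.08
ee_pos: [606.8, 195.7, 127.8]
orientation: [0.785, 0.619, 0.0, 0.0]
ft_force: [1.3, 1.6, -2.7]
width: 25.4
```

Call:
apply_moves:
  motion:
    - [0,0,-4,0,-1]
    - [0,0,-8,0,-1]
    - [0,0,-11,0,-1]
    - [0,0,-14,0,-1]
    - [0,0,-17,0,-1]
    - [0,0,-20,0,-1]
    - [0,0,-20,0,-1]

```text
time_s: 7.95
ee_pos: [606.8, 195.1, 107.3]
orientation: [0.786, 0.619, -0.0, 0.0]
ft_force: [4.8, 0.3, -3.0]
width: 26.0
```

Call:
apply_moves:
  motion:
    - [0.5,0,-3,0,-1]
    - [0.5,0,-6,0,-1]
    - [0.5,0,-8,0,-1]
    - [0.5,0,-10,0,-1]
    - [0.5,0,-11,0,-1]
    - [0.5,0,-11,0,-1]
    - [0.5,0,-11,0,-1]

```text
time_s: 8.82
ee_pos: [607.0, 195.2, 97.6]
orientation: [0.786, 0.619, 0.0, -0.0]
ft_force: [-1.5, -1.6, 8.2]
width: 25.7
```

Call:
apply_moves:
  motion:
    - [0,0,-1,0,-1]
    - [0,0,-2,0,-1]
    - [0,0,-2,0,-1]

```text
time_s: 9.2
ee_pos: [607.1, 195.3, 97.5]
orientation: [0.786, 0.619, 0.0, -0.001]
ft_force: [-9.0, -2.7, 24.4]
width: 26.0
```

Call:
apply_moves:
  motion:
    - [0,0,-0.5,0,-1]
    - [0,0,-0.5,0,1]
    - [0,0,-0.5,0,1]
    - [0,0,-0.5,0,1]
    - [0,0,-0.5,0,1]
    - [0,0,20,0,1]
    - [0,0,60,0,1]
    - [0,0,110,0,1]
    - [0,0,130,0,1]
    - [0,0,130,0,1]

```text
time_s: 10.45
ee_pos: [608.3, 195.6, 227.6]
orientation: [0.785, 0.619, 0.002, 0.0]
ft_force: [-0.1, 0.5, 0.6]
width: 88.0
```

```bash
python3 -c "
from h import *
wsnap('pics/w3.png')
p,d=ctrl.read_camera('scene');cv2.imwrite('pics/s3.png',cv2.resize(p[210:310,280:420],None,fx=5,fy=5,interpolation=cv2.INTER_CUBIC))"
```

```text
10.45 [608.3 195.6 227.6] jaw -0.2361 z [ 0.004  0.002 -1.   ] [-0.1  0.5  0.6] 88.0 [-0.86  0.5   0.69  1.6  -0.34  1.16 -0.33]
```

View pics/w3.png

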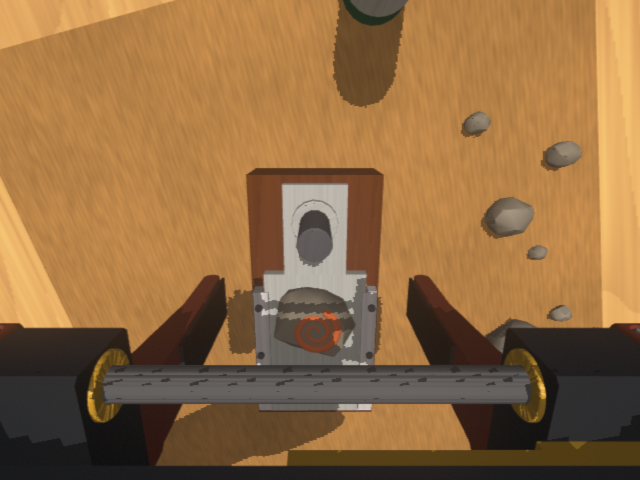

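View pics/s3.png

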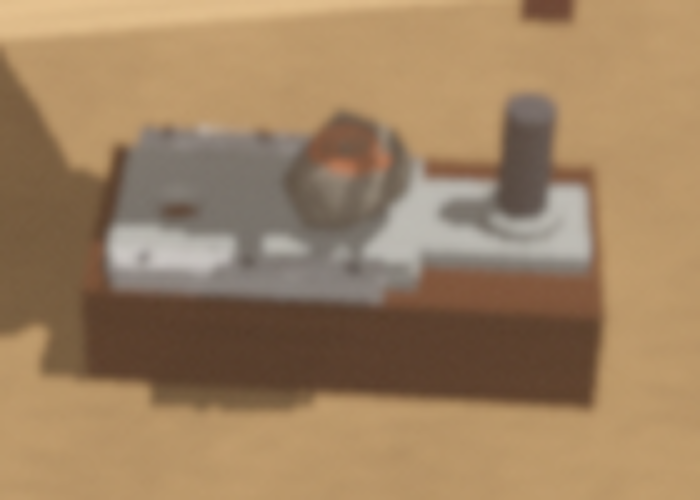

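The drift is upright with its collar flat on the plate. Next is the bolt.

Call:
apply_moves:
  motion:
    - [-6,-60,0,0,1]
    - [-12,-120,0,0,1]
    - [-18,-180,0,0,1]
    - [-24,-240,0,0,1]
    - [-30,-300,0,0,1]
    - [-35,-355,0,0,1]
    - [-39,-396,0,0,1]
    - [-39,-396,0,0,1]
    - [-39,-396,0,0,1]
    - [-39,-396,0,0,1]

```text
time_s: 11.8
ee_pos: [568.4, -198.6, 224.0]
orientation: [0.785, 0.62, -0.0, -0.001]
ft_force: [-1.3, 0.5, -0.1]
width: 87.7
```

```bash
python3 -c "
from h import *
wsnap('pics/w4.png')"
```

```text
11.8 [ 568.4 -198.6  224. ] jaw -0.2337 z [-1.e-03  7.e-04 -1.e+00] [-1.3  0.5 -0.1] 87.7 [-0.28  0.45  0.75  1.7  -0.34  1.13  0.33]
```

View pics/w4.png

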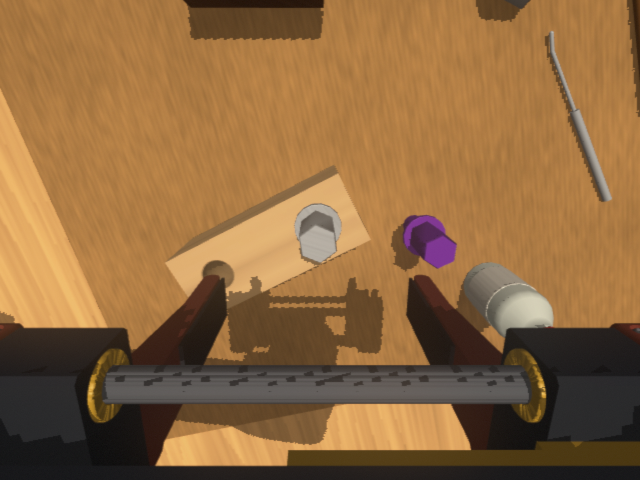

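```bash
python3 -c "
from h import *
f='pics/w4.png'
print(wray(f,318,245,127),wray(f,425,235,60),wray(f,525,318,130))
p=cv2.imread(f);cv2.imwrite('pics/w4c.png',cv2.resize(p[190:280,270:370],None,fx=6,fy=6,interpolation=cv2.INTER_CUBIC))"
```

```text
[ 569.17860668 -201.37859435  127.        ] [ 660.38809396 -235.52290349   60.        ] [ 707.58593209 -292.65243877  130.        ]
```

View pics/w4c.png

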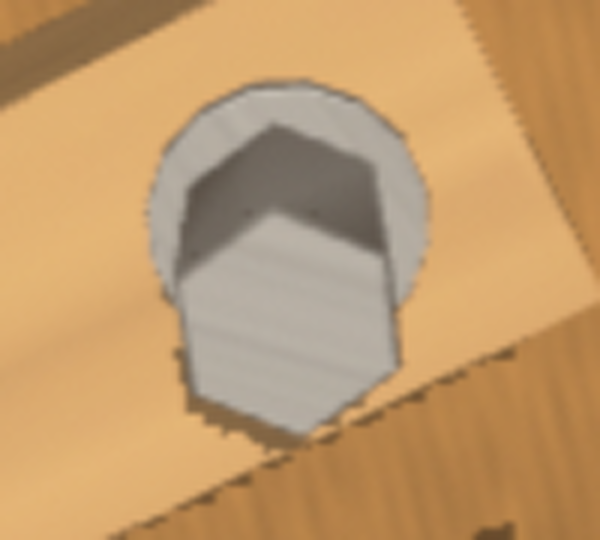

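Call:
apply_moves:
  motion:
    - [0.6,-2.5,-50,0.13,1]
    - [0.6,-2.5,-100,0.13,1]
    - [0.6,-2.5,-129,0.13,1]
    - [0.6,-2.5,-129,0.13,1]
    - [0.6,-2.5,-129,0.13,1]
    - [0.6,-2.5,-129,0.13,-1]
    - [0.6,-2.5,-129,0.13,-1]
    - [0.6,-2.5,-129,0.13,-1]
    - [0.6,-2.5,-129,0.13,-1]
    - [0.6,-2.5,-129,0.13,-1]
    - [0.6,-2.5,-129,0.13,-1]
    - [0.6,-2.5,-129,0.13,-1]

```text
time_s: 13.35
ee_pos: [568.7, -202.9, 95.6]
orientation: [0.744, 0.669, -0.0, -0.0]
ft_force: [0.3, 0.1, 0.6]
width: 28.7
```

```bash
python3 -c "
from h import *
wsnap('pics/w5.png')
p=cv2.imread('pics/w5.png');cv2.imwrite('pics/w5c.png',cv2.resize(p[200:420,200:440],None,fx=2.7,fy=2.7,interpolation=cv2.INTER_CUBIC))
p,d=ctrl.read_camera('scene');cv2.imwrite('pics/s5.png',cv2.resize(p[190:320,160:300],None,fx=5,fy=4.6,interpolation=cv2.INTER_CUBIC))"
```

```text
13.35 [ 568.7 -202.9   95.6] jaw -0.1061 z [-1.e-04  0.e+00 -1.e+00] [0.3 0.1 0.6] 28.7 [-0.18  0.59  0.63  1.81 -0.44  0.88  0.54]
```

View pics/w5c.png

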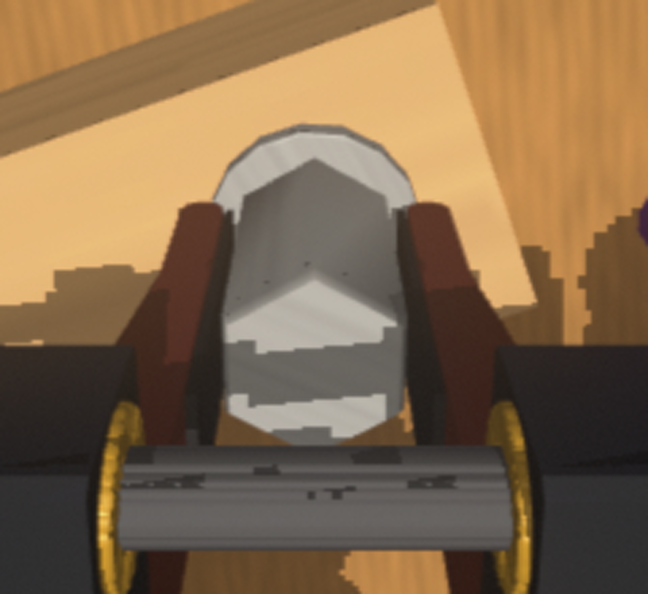

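View pics/s5.png

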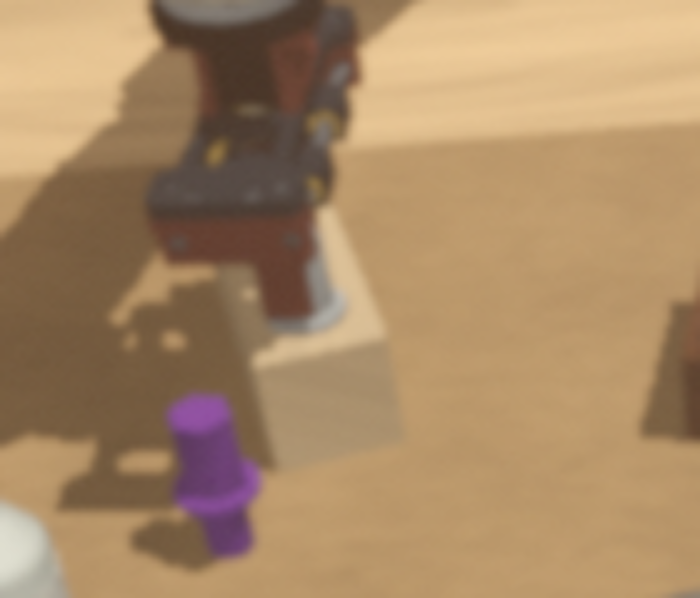

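Call:
apply_moves:
  motion:
    - [0,0,40,0,-1]
    - [0,0,80,0,-1]
    - [0,0,85,0,-1]
    - [0,50,85,-0.13,-1]
    - [0,100,85,-0.13,-1]
    - [-1,150,85,-0.13,-1]
    - [-1.6,200,85,-0.13,-1]
    - [-1.6,231.4,85,-0.13,-1]
    - [-1.6,231.4,85,-0.13,-1]
    - [-1.6,231.4,85,-0.13,-1]
    - [-1.6,231.4,85,-0.13,-1]
    - [-1.6,231.4,85,-0.13,-1]

```text
time_s: 14.95
ee_pos: [567.1, 27.3, 180.6]
orientation: [0.786, 0.618, -0.0, 0.0]
ft_force: [0.9, -0.7, -2.4]
width: 28.9
```

```bash
python3 -c "
from h import *
wsnap('pics/w6.png')
p,d=ctrl.read_camera('scene');cv2.imwrite('pics/s6.png',cv2.resize(p[180:310,260:420],None,fx=4.6,fy=4.6,interpolation=cv2.INTER_CUBIC))
p,d=ctrl.read_camera('top');cv2.imwrite('pics/t6.png',cv2.resize(p[180:310,210:380],None,fx=4.5,fy=4.5,interpolation=cv2.INTER_CUBIC))"
```

```text
14.95 [567.1  27.3 180.6] jaw -0.2378 z [-0.e+00 -2.e-04 -1.e+00] [ 0.9 -0.7 -2.4] 28.9 [-0.68  0.43  0.73  1.83 -0.33  1.01 -0.05]
```

View pics/w6.png

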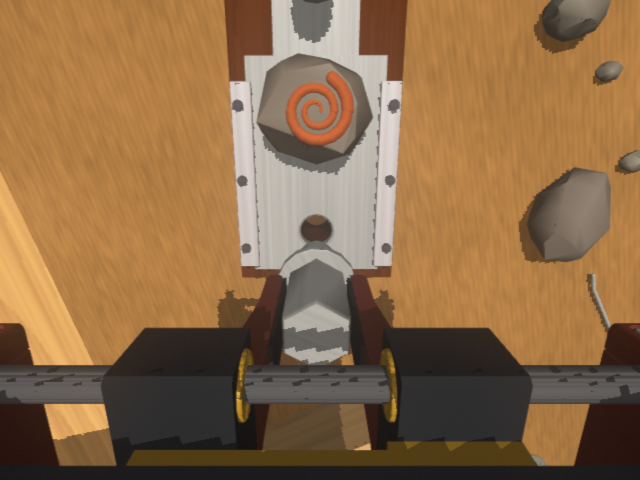

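View pics/s6.png

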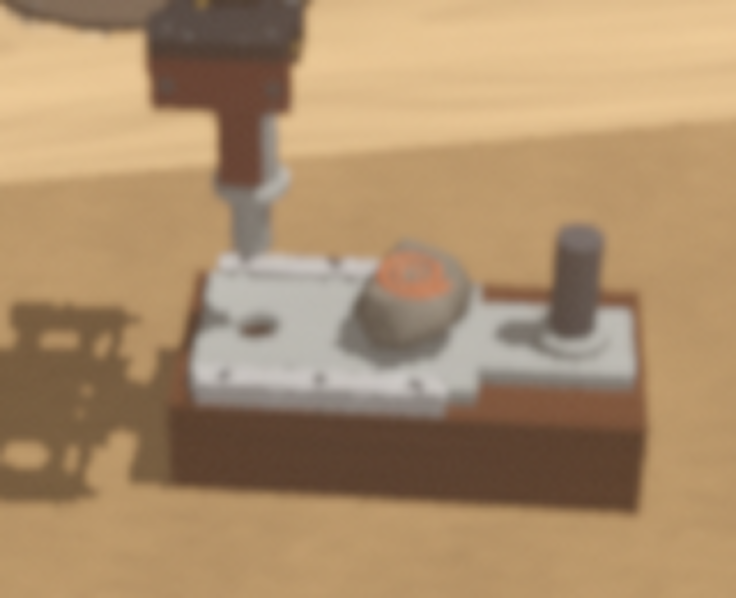

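View pics/t6.png

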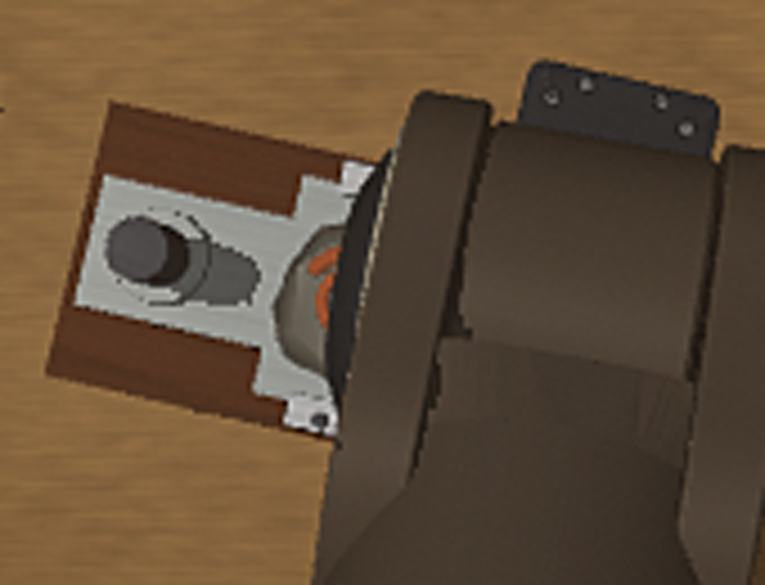

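```bash
python3 -c "
from h import *
p=cv2.imread('pics/w6.png');cv2.imwrite('pics/w6c.png',cv2.resize(p[200:370,240:390],None,fx=5,fy=3.5,interpolation=cv2.INTER_CUBIC))"
```

```text
(no output)
```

View pics/w6c.png

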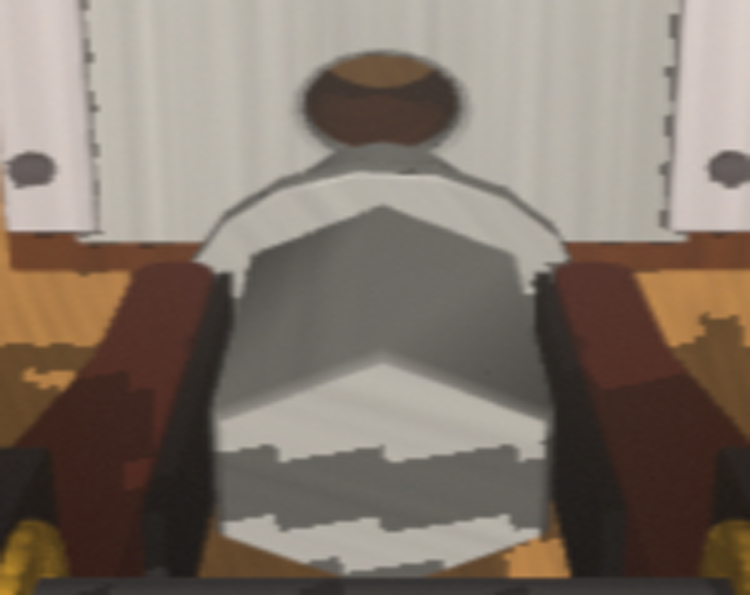

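```bash
python3 -c "
from h import *
f='pics/w6.png'
C=lambda x,y:(240+(x+.5)/5-.5,200+(y+.5)/3.5-.5)
h=wray(f,*C(382,104),70)
y=np.array([np.cos(1.333),np.sin(1.333),0])
T=ctrl.state()['ee_pos']
print('hole',h, 'top edge 12:',wray(f,*C(382,51),70)-12*y)
c=wray(f,*C(382,172),166)-20*y
v=wray(f,*C(382,362),212)-16*y
c2=(wray(f,*C(197,262),166)+wray(f,*C(567,262),166))/2
print('collar axis',c,'vertex',v,'TCP',T, 'off',(c-T)@y,(v-T)@y,c2)
"
```

```text
hole [568.42856991  32.44830748  70.        ] top edge 12: [568.33684449  32.03545349  70.        ]
collar axis [567.69633028  29.28108067 166.        ] vertex [567.31446001  27.67619142 212.        ] TCP [567.119602    27.90501619 180.65495938] off 1.4731962566071335 -0.176484456719944 [569.2528928   35.73875297 166.        ]
```

Call:
apply_moves:
  motion:
    - [0.3,1.6,-20,0,-1]
    - [0.3,1.6,-40,0,-1]
    - [0.3,1.6,-46,0,-1]
    - [0.3,1.6,-49,0,-1]
    - [0.3,1.6,-52,0,-1]
    - [0.3,1.6,-55,0,-1]
    - [0.3,1.6,-55,0,-1]

```text
time_s: 15.98
ee_pos: [567.5, 29.9, 125.7]
orientation: [0.785, 0.619, 0.0, 0.0]
ft_force: [-0.9, -1.3, -2.5]
width: 28.8
```

```bash
python3 -c "
from h import *
wsnap('pics/w7.png');print(ctrl.state()['torque'])
p=cv2.imread('pics/w7.png');cv2.imwrite('pics/w7c.png',cv2.resize(p[170:370,230:400],None,fx=4.5,fy=3,interpolation=cv2.INTER_CUBIC))"
```

```text
15.975 [567.5  29.9 125.7] jaw -0.2361 z [ 2.e-04 -1.e-04 -1.e+00] [-0.9 -1.3 -2.5] 28.8 [-0.64  0.5   0.68  1.88 -0.4   0.9  -0.  ]
[-0.22828182  0.0296037   0.06062257]
```

View pics/w7c.png

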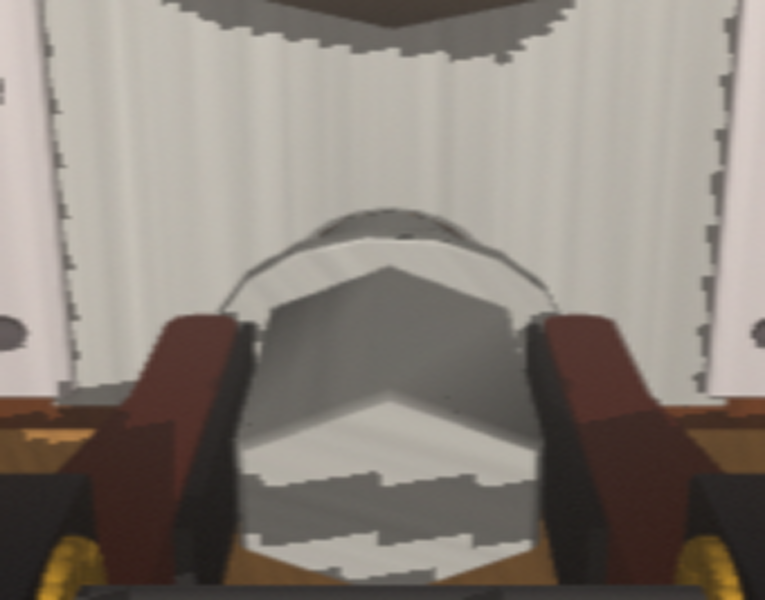

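The foot has gone into the hole with only the bolt's weight on the wrist, so I'll keep lowering.

Call:
apply_moves:
  motion:
    - [0,0,-4,0,-1]
    - [0,0,-8,0,-1]
    - [0,0,-12,0,-1]
    - [0,0,-16,0,-1]
    - [0,0,-16,0,-1]

```text
time_s: 16.65
ee_pos: [567.3, 29.4, 109.1]
orientation: [0.786, 0.619, -0.0, 0.0]
ft_force: [0.7, -4.3, -3.8]
width: 28.7
```

Call:
apply_moves:
  motion:
    - [0,-0.5,-5,0,-1]
    - [0,-0.5,-10,0,-1]
    - [0,-0.5,-14,0,-1]
    - [0,-0.5,-17,0,-1]
    - [0,-0.5,-18.5,0,-1]
    - [0,-0.5,-19.5,0,-1]
    - [0,-0.5,-19.5,0,-1]

```text
time_s: 17.52
ee_pos: [567.4, 29.1, 90.6]
orientation: [0.786, 0.619, 0.0, -0.0]
ft_force: [-3.7, -5.2, 7.8]
width: 28.8
```

Contact is at the expected height. I'll press lightly, relax the side load, release and lift.

Call:
apply_moves:
  motion:
    - [0,-0.4,-1,0,-1]
    - [0,-0.4,-1,0,-1]
    - [0,-0.4,-0.3,0,-1]
    - [0,-0.4,-0.3,0,1]
    - [0,-0.4,-0.3,0,1]
    - [0,-0.4,-0.3,0,1]
    - [0,-0.4,-0.3,0,1]
    - [0,-0.4,20,0,1]
    - [0,-0.4,60,0,1]
    - [0,-0.4,110,0,1]
    - [0,-0.4,150,0,1]
    - [0,-0.4,150,0,1]
    - [-30,-60,150,0,1]
    - [-60,-120,150,0,1]
    - [-80,-170,150,0,1]
    - [-80,-170,150,0,1]
    - [-80,-170,150,0,1]
    - [-80,-170,150,0,1]

```text
time_s: 19.77
ee_pos: [487.9, -138.9, 239.6]
orientation: [0.785, 0.62, -0.0, -0.0]
ft_force: [-0.2, 0.4, 0.2]
width: 88.3
```

```bash
python3 -c "
from h import *
wsnap('pics/w8.png')
p,d=ctrl.read_camera('scene');cv2.imwrite('pics/s8.png',cv2.resize(p[200:310,280:420],None,fx=5,fy=5,interpolation=cv2.INTER_CUBIC))
p,d=ctrl.read_camera('top');np.save('t8.npy',d);cv2.imwrite('pics/t8f.png',p);cv2.imwrite('pics/t8.png',cv2.resize(p[195:305,210:380],None,fx=4.5,fy=4.5,interpolation=cv2.INTER_CUBIC))"
```

```text
19.775 [ 487.9 -138.9  239.6] jaw -0.2336 z [-9.e-04  1.e-04 -1.e+00] [-0.2  0.4  0.2] 88.3 [-0.52  0.25  0.84  1.91 -0.21  1.08  0.18]
```

View pics/s8.png

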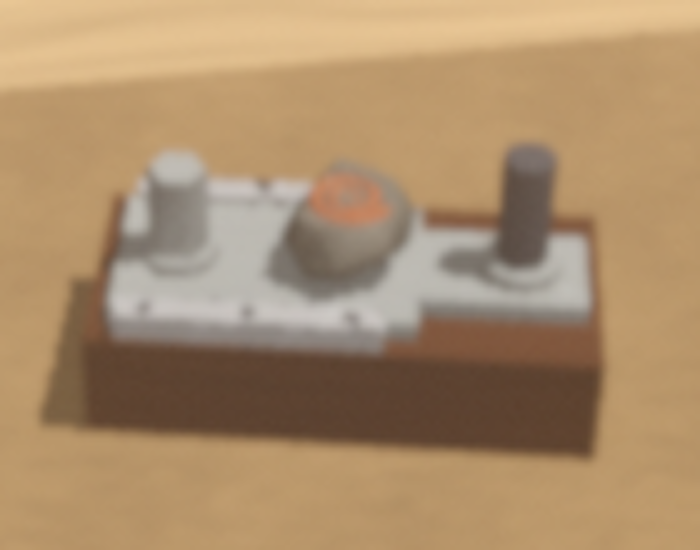

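View pics/t8.png

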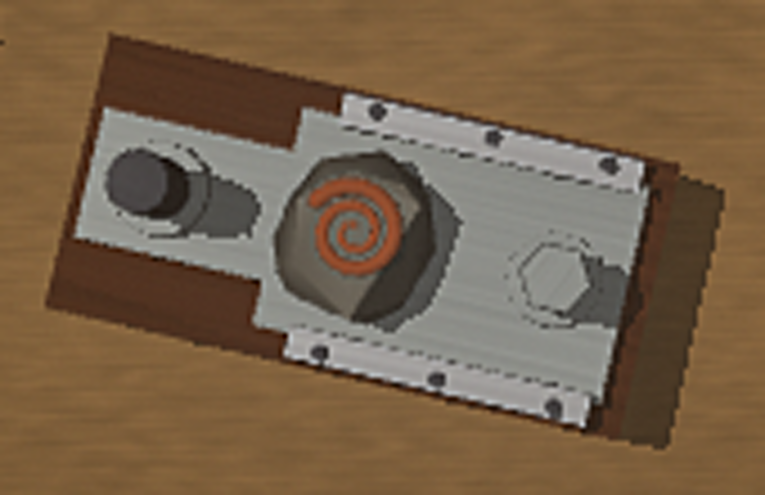

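Both parts stand upright with their collars on the plate: drift top at about (140,180) and bolt top at (556,278) in the crop. The plate has moved towards the wide end. I'll check the heights.

```bash
python3 -c "
from h import *
d=np.load('t8.npy');d0=np.load('top0.npy');i=ctrl.camera_info('top')
def pt(d,u,v):
    return i['R'].T@(np.linalg.solve(i['intrinsics'],[u,v,1])*d[v,u]-i['t'])
A=lambda x,y:(210+(x+.5)/4.5-.5,195+(y+.5)/4.5-.5)
for n,q in(('drift',(140,180)),('bolt',(556,278)),('plate',(600,230)),('plate2',(250,180))):
    u,v=A(*q);print(n,np.median([pt(d,int(round(u))+a,int(round(v))+b) for a in(-1,0,1) for b in(-1,0,1)],axis=0).round(1))
D=ray('top',*A(140,180),138);B=ray('top',*A(556,278),122);print('tops',D,B,np.linalg.norm((D-B)[:2]))
p0=cv2.cvtColor(cv2.imread('pics/top0.png'),cv2.COLOR_BGR2GRAY).astype(np.float32);p1=cv2.cvtColor(cv2.imread('pics/t8f.png'),cv2.COLOR_BGR2GRAY).astype(np.float32)
s=np.s_[228:265,270:304]
print('spiral shift px',cv2.phaseCorrelate(p0[s].copy(),p1[s].copy(),cv2.createHanningWindow((34,37),cv2.CV_32F)))
for n in ('top0','t8f'):
    g=cv2.cvtColor(cv2.imread('pics/%s.png'%n),cv2.COLOR_BGR2GRAY)
"
```

```text
drift [606.4 194.  138.5]
bolt [568.   30.6 122.6]
plate [587.5  11.3  70.2]
plate2 [609.6 158.9  69.3]
tops [607.0945519  194.08412322 138.        ] [567.33116851  30.2865198  122.        ] 168.55498078048697
spiral shift px ((1.377671080054025, 0.17069241541043922), 0.7844848122861651)
```

View pics/t8f.png

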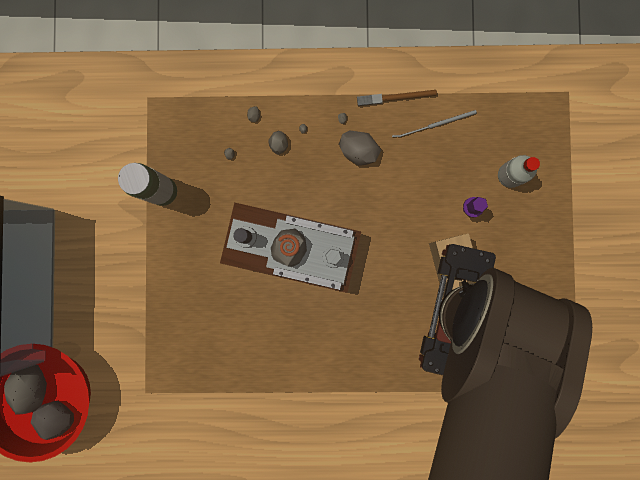

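Heights match fully seated (138.5 and 122.6 mm against 138 and 122). The can, glue bottle, stone and purple decoy have not moved, and the arm is clear. Handing in.

```bash
python3 -c "
from plant import ctrl
print(ctrl.state()['time_s']);ctrl.sign_off()"
```

```text
19.925
the job is handed in; nothing more can be done
```

I pushed the drift pin fully down through the tongue-end hole, which drew the plate into line, and left it there. I then lowered the bolt fully home in the wide-end hole, backed the open gripper away and handed in at 19.9 s of the 67 s allowed.

**Seating:** the depth readings put the top of the drift at 138.5 mm and the top of the bolt at 122.6 mm. Fully seated would be 138 and 122 mm. Both look upright with their collars flat on the plate. The force on the wrist was about zero with the arm clear, and the highest reading after a move was about 26 N, while seating the drift.

**Untouched objects:** the can, glue bottle, stone and purple look-alike are where they were in the first picture.

**Checks that disagreed:**
- **Hole position:** the two cameras differed by about 2 mm on the wide-end hole. I aimed between them and corrected by feel of the force.
- **Part spacing:** the tops of the two parts measured 168.6 mm apart in the top picture, against a nominal 170 mm. That is within the calibration error.
- **Plate shift:** the pictures gave an uncertain figure. I measured the plate starting about 5 to 6 mm out. Comparing pictures by eye, it moved about 3 to 4 mm, and an image correlation that I don't trust (shadows) gave less. So I take the alignment from the seated drift, whose 23 mm shank in the 24 mm holes limits the plate to about 1 mm either way.

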